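# Peel a stuck tray off a nested stack and hold it over the dust extractor

### The arm

A 6-joint arm with a two-finger parallel gripper is mounted at the origin on the work surface. World frame = base frame: x ahead of the robot, y to its left, z up, the work surface at z = 0. Lengths are in m, angles in rad, forces in N, time in s.
With the tool pointing down it reaches from about 0.425 to 0.95 m from the base axis. Payload 3.5 kg.
Tool frame: the origin (TCP) lies at the very end of the fingers, on their centre line; the grasp point (between the pads) lies 19 mm behind it (ctrl.grip_point_offset is the distance from the TCP to the grasp point, in m); z points along the fingers, y is the line along which they close (so a half turn about z gives the same grasp; the last joint's range is limited). The gripper opens to 85 mm and grips with 20 to 120 N. Pads are 22 mm wide; open, the fingers measure 114 mm over their backs; the gripper's body (76 mm by 85 mm) begins 54 mm behind the grasp point. The pads swing forward as they close: fully open they stand 13 mm farther back than shut.
Start: joints at [-1.397, 0.286, 1.577, -0, 1.279, -0.15], TCP at [0.215, -0.64, 0.203] pointing down, gripper open.
Joint ranges: [-2.77, 2.77], [-0.9, 2.22], [0.21, 2.48], [-1.53, 4.67], [0.24, 2.81], [-2.84, 2.84]. Speed limits (rad/s): [2.79, 2.79, 3.14, 3.14, 3.14, 3.14].

### API

Orientations are given as a unit quaternion [x, y, z, w].
In Python, from plant import ctrl gives the robot as it stands. The module is installed in compiled form; this text tells all that it offers.
- The arm moves only by the shell command python3 -m pendant 'ROWS' [OPENING] [FORCE]. ROWS is JSON, a list of rows, each an object of numbers: "dx", "dy", "dz": the shift along the tool's x, y, z in cm; "twist": the turn about the tool's z in degrees. A call has 1 to 10 rows; each row is the pose to reach, as a shift and turn from the pose commanded when the call began, along the tool's axes at that moment; what a row does not reach only later rows make up. A row lasts 1/8 s, in which the tool goes at most 62.5 mm and 10.7 degrees, less where a joint would pass 70% of its speed; a pose out of reach is approached as far as the arm can. A call with a gripper value outside its range is refused whole. OPENING is the opening in per cent of the stroke, from 0 (shut) to 100 (fully open), set as the call begins (- or left out, the last holds). The fingers move at their own pace and stop on an object; FORCE is the grip in N (left out, the last holds). Time passes only in rows, so rows that repeat a pose let the fingers close. It gives the time, the measured TCP pose, the force, the opening and the grip force at its end, in the units of the state.
- ctrl.get_state(): the state, without advancing time (a new reading comes with each control period).
- ctrl.read_camera(name): name is "side" or "top" or "wrist"; returns a dict with "img" (384x512x3 uint8, red, green, blue), "depth" (384x512 float32, m along the optical axis (not along the pixel's ray), 0 where there is no reading), "camera_matrix" (3x3 intrinsics, pixels), "xyz" and "rotation" of the camera in the world; the wrist camera has in their place "tool_from_camera" (4x4, takes a point from camera to tool coordinates, whose origin is the TCP and whose axes are the flange's). Camera axes: x right, y up, looking along -z (the intrinsics and any distortion apply to the point x, -y, -z); pixel columns grow to the right and rows downward; lengths in m; the calibration is good to about 2 mm. A picture is of the moment at which its call begins: read the wrist's pose just before it.
- ctrl.sign_off(): hands the job in; it is judged then, once.
The state is a dict: "time": time; "qpos": joint angles; "dq": joint speeds; "joint_efforts": joint torques, N m; "eef_pos": TCP position; "tcp_rot": TCP orientation; "contact_force": force on the tool from outside, world axes, zero at the start; "wrist_torque": the same for the moment, N m; "opening": opening from 0.0 (shut) to 1.0 (fully open); "finger_force": force on a finger pad.
Only numpy, scipy, OpenCV 4.12 (cv2) and the standard library are available. Lean on these libraries where they do the work, as an engineer would, in place of code of your own. Each camera call takes 0.05 s, during which the arm holds its last target. There are 200 camera calls.

### The job

Start the jeweller's dust extractor by pressing its green button and then its yellow button fully down, one at a time, leaving the red stop button alone. Then peel the white top tray off the sticky nested stack by lifting the corner with the orange tab first, by a centimetre or more, while the opposite corner stays down, and carry the tray to the extractor. Finish while still holding the tray roughly level and still, centred a hand's width or so above the black grille and touching nothing but the gripper, with the screwdriver, the jar and the brass block left where they were.

Things in the scene. Friction and masses are not known exactly. Their poses are not given: they have to be found in the camera images.
- tray_mid (a point): Centre, half-way up, of the loose white plastic top tray (0.06 to 0.13 kg, blue lining); z is up out of the tray. Its outer flange is 130 (x) by 100 (y) mm, 4 mm thick, with its top face 10 mm above this point and its underside 6 mm above; the trough's underside is 10 mm below this point.
- tab (a point): Orange thumb tab, an upright plate on the tray's +x +y corner, 58 mm from the tray's middle along the diagonal (0.656 rad from tray x): 10 mm thick along the diagonal, 28 mm wide across it. This point is on its mid-plane, 25 mm above point tray_mid; the tab's top is 14 mm higher, the flange 15 mm lower. Axes are the tray's.
- far_corner (a point): The tray's corner opposite the tab, at the underside of the flange: (-65, -50, +6) mm from point tray_mid in tray axes. The tray tips about this corner when the tab is lifted.
- stack_rim (a point): Centre of the rim (top face) of the grey lower trays, fixed to the bench on a wooden base of 150 x 140 mm; axes as the seated tray's. The white flange lies on this rim, held by four sprung tacky rubber grips on its long edges near the corners (x +-44 mm): each resists lifting with about 2 to 4 N (dry friction) and lets go once its corner is 6 mm up. Peeled corner first it comes easily; pulled level, all four resist together.
- grille (a point): Middle of the black grille (120 x 150 mm) in the top of the grey dust extractor, 60 mm above the bench. The extractor is a fixed box of 200 (x) x 190 (y) x 60 mm; axes are this point's. The box's middle lies 33 mm towards -x; the three buttons stand in a row along y, 105 mm towards -x, 56 mm apart.
- green_top (a point): Middle of the top of the green button (24 mm across, 22 mm above the extractor's top); pushed straight down.
- yellow_top (a point): The same for the yellow button.
- red_top (a point): The same for the red stop button (do not press). Which button stands where in the row changes.
- green (a joint): Travel of the green button, 0 up to 0.006 m fully down; a spring pushes back with 1.2 N at first and 4 N fully down. Counts as pressed from 0.0045 m.
- yellow (a joint): The same for the yellow button.
- red (a joint): The same for the red button.
- screwdriver: Bystander: screwdriver with an amber handle lying on the bench, 170 mm long along its x, 26 mm thick.
- paste: Bystander: jar with a red cap, 52 mm across, 55 mm tall; origin at the middle of its underside.
- burnisher_block: Bystander: round brass block, 48 mm across, 26 mm high; origin at the middle of its underside.
- tray: The same white tray, with its origin at the middle of its floor's underside, axes as point tray_mid.
- extractor: The grey extractor box: origin at the middle of its underside on the bench.
- stack: The fixed lower trays and base: origin at the middle of the underside on the bench; the rim is 34 mm higher.
Things that resemble listed ones, but are neither listed nor needed, are in the scene too. Leave any purple or turquoise look-alike of the stack alone.

How it is judged:
By the outcome, as a careful person would: the job done as asked, in the order asked, and still so for the second after the job is handed in, while the arm keeps its last pose, push and grip.
It also fails if it takes over 56 s, if anything falls off the work surface, if the arm or the gripper's body presses on something with over 40 N, if the wrist force passes 120 N, or if a joint passes its speed limit or range.

## Working session

There is one attempt and no reset: what is moved stays moved. The work goes in short steps, Python scripts to look and compute and a shell command to move; the robot and the scene stay as the last step left them, time stands still between calls to the robot, and variables do not carry over. Pictures are saved under pics/ and viewed, at most 10 in all, crops included, and the job is handed in when it is done.

```bash
mkdir -p pics; cat > h.py <<'E'
import numpy as np, cv2, pickle
from plant import ctrl
from scipy.spatial.transform import Rotation as R
def cam(name):
    s=ctrl.get_state(); c=ctrl.read_camera(name)
    if name=='wrist':
        T=np.eye(4);T[:3,:3]=R.from_quat(s['tcp_rot']).as_matrix();T[:3,3]=s['eef_pos']
        T=T@np.array(c['tool_from_camera']);c['rotation']=T[:3,:3];c['xyz']=T[:3,3]
    return c
def ray(c,uv):
    K=np.array(c['camera_matrix']);p=np.linalg.inv(K)@[uv[0],uv[1],1]
    return np.array(c['rotation'])@[p[0],-p[1],-p[2]] if np.array(c['rotation']).shape==(3,3) else R.from_quat(c['rotation']).apply([p[0],-p[1],-p[2]])
def onz(c,uv,z):
    d=ray(c,uv);o=np.array(c['xyz']);return o+d*(z-o[2])/d[2]
def cloud(c):
    K=np.array(c['camera_matrix']);v,u=np.mgrid[:384,:512];d=c['depth']
    P=np.stack([(u-K[0,2])/K[0,0]*d,-(v-K[1,2])/K[1,1]*d,-d],-1)
    return P@np.array(c['rotation']).T+np.array(c['xyz'])
E
python3 - <<'E'
from h import *
print(ctrl.get_state())
a=cam('top');b=cam('side')
pickle.dump((a,b),open('s.pkl','wb'))
print({k:v for k,v in a.items() if k not in('img','depth')});print({k:v for k,v in b.items() if k not in('img','depth')})
cv2.imwrite('pics/top.png',cv2.resize(a['img'][...,::-1],(800,600)))
cv2.imwrite('pics/side.png',cv2.resize(b['img'][...,::-1],(800,600)))
E
```

```text
{'time': 0.0, 'qpos': array([-1.39698092e+00,  2.87232354e-01,  1.57818815e+00,  4.07856625e-05,
        1.27858496e+00, -1.49973047e-01]), 'dq': array([-0.00143894,  0.00086432, -0.00022207, -0.0006897 , -0.00019685,
        0.00162836]), 'joint_efforts': array([-1.17774894e-04, -4.05980587e+01, -2.92624193e+01, -1.65056822e-04,
        5.67416995e-03,  5.24473638e-07]), 'eef_pos': array([ 0.21468725, -0.63918443,  0.20159676]), 'tcp_rot': array([ 9.86923960e-01,  1.61182014e-01,  5.13844004e-06, -1.20655224e-03]), 'contact_force': array([-0.0614121 ,  0.24206822, -0.13698111]), 'wrist_torque': array([-0.01411131,  0.02699024,  0.0081418 ]), 'finger_force': 0.0, 'opening': 1.003133932778484}
{'camera_matrix': array([[404.60663145,   0.        , 255.65619798],
       [  0.        , 404.60663145, 186.62950359],
       [  0.        ,   0.        ,   1.        ]]), 'xyz': array([ 0.21830746, -0.12152981,  1.48876684]), 'rotation': array([-0.07567741,  0.08445861,  0.72198008, -0.68255727])}
{'camera_matrix': array([[370.3712559 ,   0.        , 245.04596642],
       [  0.        , 370.3712559 , 193.81178804],
       [  0.        ,   0.        ,   1.        ]]), 'xyz': array([0.16358695, 0.46142523, 0.79185736]), 'rotation': array([-0.10032133,  0.36864543,  0.89621574, -0.22546289])}
```

View pics/top.png

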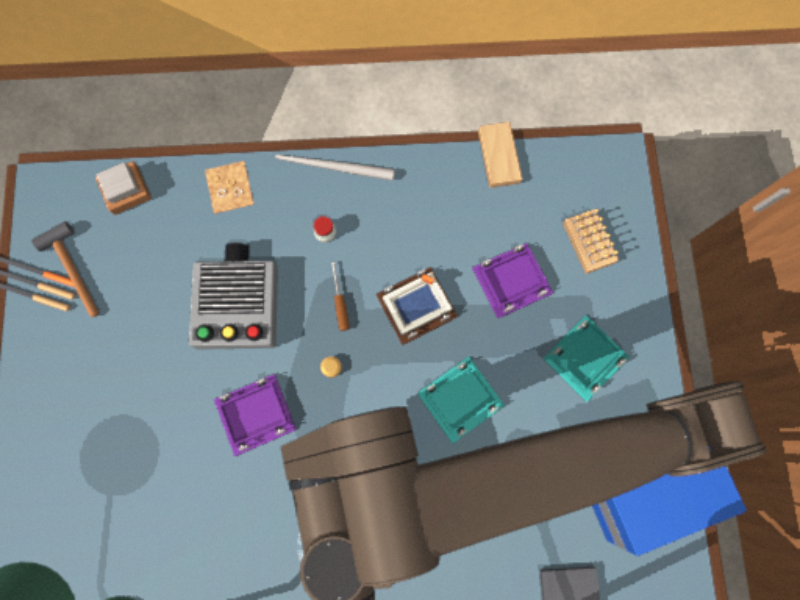

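View pics/side.png

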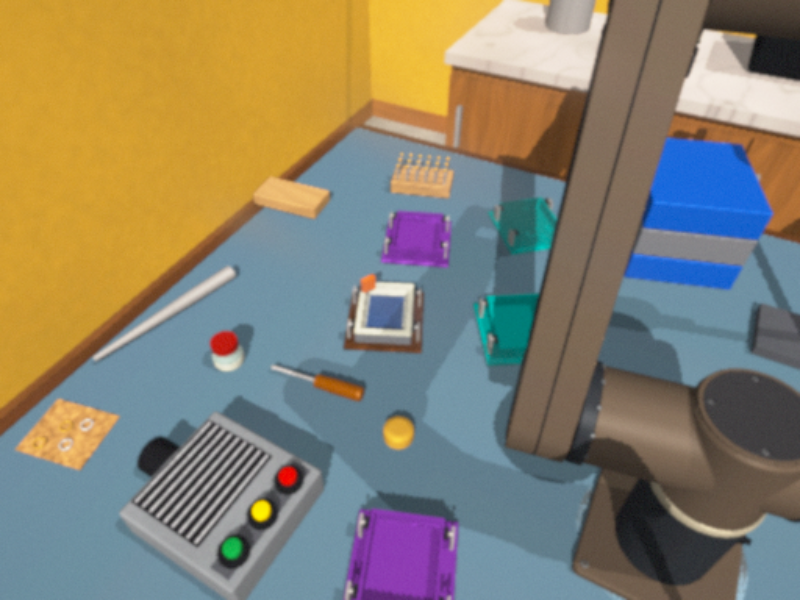

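The top view (800x600) shows the extractor at (232,300), with its buttons green (205,333), yellow (229,332) and red (254,331). The white tray is at (417,303) with its tab at (428,280). The jar, screwdriver and brass block lie between them.

```bash
cat > m.py <<'E'
from h import *
a,b=pickle.load(open('s.pkl','rb'))
for c in(a,b): c['rotation']=R.from_quat(c['rotation']).as_matrix()
def blob(c,lo,hi,uv,r=30,show=0):
    h=cv2.cvtColor(c['img'],cv2.COLOR_RGB2HSV);m=cv2.inRange(h,lo,hi)
    k=np.zeros_like(m);cv2.circle(k,tuple(int(x) for x in uv),r,255,-1);m&=k
    n,l,st,ce=cv2.connectedComponentsWithStats(m)
    i=1+np.argmax(st[1:,4]);return ce[i],st[i,4],l==i
S=.64
if __name__=='__main__':
    for nm,lo,hi,ta,tb,z in[('green',(45,120,50),(80,255,255),(205,333),(232,548),.082),('yellow',(22,150,120),(34,255,255),(229,332),(261,511),.082),('red',(0,170,100),(6,255,255),(254,331),(288,477),.082),('tab',(5,130,150),(16,255,255),(428,280),(368,283),.07),('cap',(0,150,80),(8,255,255),(323,226),(225,343),.055),('brass',(12,110,120),(28,255,255),(331,366),(398,430),.026),('driver',(5,130,80),(16,255,255),(342,310),(340,387),.02)]:
        for c,t in((a,ta),(b,tb)):
            uv,n,m=blob(c,lo,hi,np.array(t)*S,14)
            P=cloud(c)[m];print(nm,uv.round(1),n,'plane',onz(c,uv,z).round(4),'cloud',np.median(P,0).round(4),P[:,2].max().round(3))
    # tray white and stack wood
    P=cloud(a)
    h=cv2.cvtColor(a['img'],cv2.COLOR_RGB2HSV)
    for nm,lo,hi,t,z in[('white',(0,0,170),(179,60,255),(417,303),.044),('wood',(0,60,20),(20,255,140),(417,303),.02),('lining',(100,100,30),(130,255,200),(417,303),.03),('black+box',(0,0,60),(179,40,200),(232,300),.06)]:
        m=cv2.inRange(h,lo,hi);k=np.zeros_like(m);cv2.circle(k,(int(t[0]*S),int(t[1]*S)),36,255,-1);m&=k
        pts=cv2.findNonZero(m)[:,0]
        W=np.array([onz(a,p,z)[:2] for p in pts]);zz=P[...,2][m>0]
        r=cv2.minAreaRect((W*1000).astype(np.float32));print(nm,len(W),r,np.median(zz))
    cv2.imwrite('pics/crop.png',cv2.resize(np.hstack([a['img'][150:230,225:305],b['img'][160:240,205:285]])[...,::-1],(800,400)))
E
python3 m.py
```

```text
green [129.8 212.3] 43 plane [0.4747 0.2978 0.082 ] cloud [0.4749 0.2978 0.0802] 0.088
green [148.3 350.6] 177 plane [0.4719 0.3019 0.082 ] cloud [0.473  0.3017 0.0804] 0.792
yellow [145.9 211.9] 24 plane [0.4729 0.2415 0.082 ] cloud [0.4734 0.24   0.0798] 0.088
yellow [166.8 326.4] 147 plane [0.47   0.2464 0.082 ] cloud [0.4707 0.2455 0.0808] 0.792
red [161.6 211.9] 39 plane [0.4699 0.1865 0.082 ] cloud [0.4698 0.1865 0.0798] 0.088
red [183.6 304.6] 122 plane [0.4677 0.1913 0.082 ] cloud [0.4682 0.1905 0.0808] 0.792
tab [273.  178.2] 31 plane [ 0.5732 -0.2131  0.07  ] cloud [ 0.5758 -0.2134  0.064 ] 0.072
tab [235.2 180.8] 77 plane [ 0.5663 -0.199   0.07  ] cloud [ 0.5734 -0.2117  0.0572] 0.07
cap [206.6 144.2] 104 plane [0.7208 0.0241 0.055 ] cloud [0.7204 0.0235 0.0545] 0.064
cap [143.1 219.6] 185 plane [0.7161 0.0307 0.055 ] cloud [0.7166 0.0305 0.055 ] 0.792
brass [211.3 234.2] 130 plane [0.3885 0.0202 0.026 ] cloud [0.3889 0.0211 0.0247] 0.032
brass [254.7 276.3] 331 plane [0.3844 0.0292 0.026 ] cloud [0.3851 0.0277 0.0239] 0.792
driver [218.2 199.7] 126 plane [ 0.515  -0.0087  0.02  ] cloud [ 0.5136 -0.0089  0.0239] 0.032
driver [217.  247.6] 244 plane [ 0.5113 -0.0041  0.02  ] cloud [ 0.5102 -0.0027  0.023 ] 0.792
white 702 ((562.3201293945312, -182.85739135742188), (198.3167266845703, 237.8201446533203), 27.431596755981445) 0.03208068667436037
wood 321 ((521.8460083007812, -187.00253295898438), (135.0272674560547, 146.85494995117188), 24.057851791381836) 0.008098635042999014
lining 346 ((523.5386962890625, -187.19921875), (56.999691009521484, 84.4767837524414), 23.675804138183594) 0.021204270521194002
black+box 2478 ((543.6220092773438, 235.19998168945312), (199.8350067138672, 214.00540161132812), 87.72412109375) 0.06023983595835036
```

```bash
cat > go.py <<'E'
import sys
from h import *
def go(x,y,z,yaw=None):
    s=ctrl.get_state();r=R.from_quat(s['tcp_rot']).as_matrix();d=r.T@(np.array([x,y,z])-s['eef_pos'])*100
    y0=np.degrees(np.arctan2(r[1,0],r[0,0]));t=0 if yaw is None else -((yaw-y0+180)%360-180)
    print('t',round(s['time'],2),'yaw',y0.round(1),'rows cm',d.round(2),'twist',round(t,1),'q',s['qpos'].round(2))
if __name__=='__main__': go(*map(float,sys.argv[1:]))
E
python3 go.py .50 -.19 .24 152
```

```text
t 0.1 yaw 18.6 rows cm [ 41.34 -33.52  -3.74] twist -133.4 q [-1.4   0.29  1.58  0.    1.28 -0.15]
```

```bash
python3 -m pendant '[{"dx":41.3,"dy":-33.5,"dz":-3.7,"twist":-133},{"dx":41.3,"dy":-33.5,"dz":-3.7,"twist":-133},{"dx":41.3,"dy":-33.5,"dz":-3.7,"twist":-133},{"dx":41.3,"dy":-33.5,"dz":-3.7,"twist":-133},{"dx":41.3,"dy":-33.5,"dz":-3.7,"twist":-133},{"dx":41.3,"dy":-33.5,"dz":-3.7,"twist":-133},{"dx":41.3,"dy":-33.5,"dz":-3.7,"twist":-133},{"dx":41.3,"dy":-33.5,"dz":-3.7,"twist":-133},{"dx":41.3,"dy":-33.5,"dz":-3.7,"twist":-133},{"dx":41.3,"dy":-33.5,"dz":-3.7,"twist":-133}]' && python3 -m pendant '[{"twist":-26},{"twist":-26},{"twist":-26},{"twist":-26}]' && python3 - <<'E'
from h import *
from go import go
c=cam('wrist');pickle.dump(c,open('w1.pkl','wb'))
cv2.imwrite('pics/w1.png',cv2.resize(c['img'][...,::-1],(800,600)))
go(.5,-.19,.24,152);print(c['xyz'],c['rotation'].round(2))
E
```

```text
time: 1.35
eef_pos: [0.5006, -0.1884, 0.2398]
tcp_rot: [0.449, 0.893, 0.0, -0.0]
contact_force: [-0.2, 0.4, -0.8]
opening: 0.997
finger_force: 0.0$[0]: bad value
```

```bash
python3 -m pendant '[{"dx":0,"dy":0,"dz":0,"twist":-26},{"dx":0,"dy":0,"dz":0,"twist":-26},{"dx":0,"dy":0,"dz":0,"twist":-26},{"dx":0,"dy":0,"dz":0,"twist":-26}]' && python3 - <<'E'
from h import *
from go import go
c=cam('wrist');pickle.dump(c,open('w1.pkl','wb'))
cv2.imwrite('pics/w1.png',cv2.resize(c['img'][...,::-1],(800,600)))
go(.5,-.19,.24,152);print(c['xyz'],c['rotation'].round(2))
E
```

```text
time: 1.85
eef_pos: [0.4995, -0.1907, 0.2395]
tcp_rot: [0.243, 0.97, 0.0, -0.0]
contact_force: [0.1, 0.0, 0.7]
opening: 1.0
finger_force: 0.0
t 1.9 yaw 151.9 rows cm [-0.01  0.09 -0.04] twist -0.1 q [-0.55 -0.05  1.88  0.    1.31 -1.64]
[ 0.43464287 -0.15620839  0.41044073] [[ 0.47 -0.85 -0.25]
 [ 0.88  0.45  0.13]
 [ 0.   -0.29  0.96]]
```

View pics/w1.png

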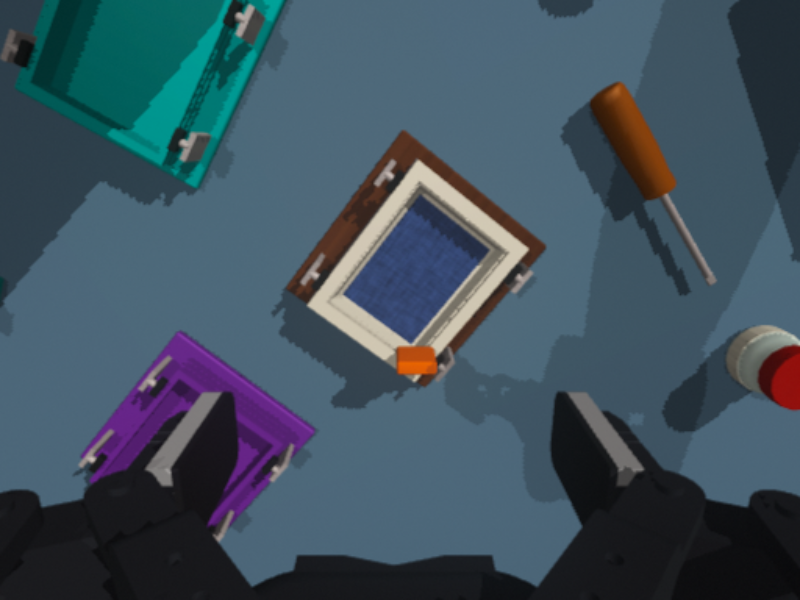

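The tray is at (417,270) and the tab top at (416,365). The nearest metal grip post is at (446,362), just right of the tab. I'll measure the tab and that post.

```bash
python3 - <<'E'
from h import *
from m import blob
c=pickle.load(open('w1.pkl','rb'));P=cloud(c)
uv,n,m=blob(c,(5,130,100),(16,255,255),(416*.64,362*.64),22)
Q=P[m];print('tab',uv,n,np.median(Q,0).round(4),Q.min(0).round(3),Q.max(0).round(3))
t=Q[Q[:,2]>.0635][:,:2];r=cv2.minAreaRect((t*1000).astype(np.float32));print('tabtop',len(t),r)
# white flange ring and blue lining
h=cv2.cvtColor(c['img'],cv2.COLOR_RGB2HSV)
k=np.zeros(m.shape,np.uint8);cv2.circle(k,(267,173),85,255,-1)
f=(k>0)&(abs(P[...,2]-.038)<.003)&(h[...,1]<70)
r=cv2.minAreaRect((P[f][:,:2]*1000).astype(np.float32));print('flange',f.sum(),r,np.median(P[f][:,2]))
ctr=np.array(r[0])/1000;
tb=Q[Q[:,2]>.06].mean(0)[:2]; d=tb-ctr;print('diag',np.degrees(np.arctan2(d[1],d[0])),np.linalg.norm(d))
# posts: non-tab points >40mm high near tray, in tray axes
yaw=np.arctan2(d[1],d[0])-.656;A=np.array([[np.cos(yaw),np.sin(yaw)],[-np.sin(yaw),np.cos(yaw)]])
L=(P[...,:2]-ctr)@A.T*1000
g=(abs(L[...,0])<70)&(abs(L[...,1])<80)&(abs(L[...,1])>44)&~m
for sx in(1,-1):
  for sy in(1,-1):
    q=g&(L[...,0]*sx>25)&(L[...,1]*sy>0)&(P[...,2]>.0415);print(sx,sy,q.sum(),L[q].min(0).round(1) if q.any() else'',L[q].max(0).round(1) if q.any() else'',P[q][:,2].max() if q.any() else'')
E
```

```text
tab [266.11111111 230.64888889] 450 [ 0.574  -0.2131  0.063 ] [ 0.435 -0.241 -0.001] [ 0.612 -0.156  0.41 ]
tabtop 223 ((510.43084716796875, -179.82801818847656), (27.288297653198242, 156.40386962890625), 62.7932014465332)
flange 3865 ((525.74072265625, -186.37570190429688), (128.10284423828125, 129.74143981933594), 24.235628128051758) 0.03784332953666353
diag -28.447452705541885 0.05540341973953287
1 1 1 [34.4 44.2] [34.4 44.2] 0.059790152111567796
1 -1 2267 [ 25. -80.] [ 35.7 -52.6] 0.3417054916774946
-1 1 0   
-1 -1 801 [-64.6 -71. ] [-64.6 -71. ] 0.41044072867908743
```

```bash
python3 go.py .473 .2985 .20 152
```

```text
t 1.9 yaw 151.9 rows cm [25.38 41.91  3.98] twist -0.1 q [-0.55 -0.05  1.88  0.    1.31 -1.64]
```

```bash
python3 -m pendant '[{"dx":25.4,"dy":41.9,"dz":4},{"dx":25.4,"dy":41.9,"dz":4},{"dx":25.4,"dy":41.9,"dz":4},{"dx":25.4,"dy":41.9,"dz":4},{"dx":25.4,"dy":41.9,"dz":4},{"dx":25.4,"dy":41.9,"dz":4},{"dx":25.4,"dy":41.9,"dz":4},{"dx":25.4,"dy":41.9,"dz":4},{"dx":25.4,"dy":41.9,"dz":4},{"dx":25.4,"dy":41.9,"dz":4}]' 0 40 && python3 - <<'E'
from h import *
from go import go
from m import blob
c=cam('wrist');pickle.dump(c,open('w2.pkl','wb'));P=cloud(c)
cv2.imwrite('pics/w2.png',cv2.resize(c['img'][...,::-1],(800,600)))
h=cv2.cvtColor(c['img'],cv2.COLOR_RGB2HSV)
for n,lo,hi in(('g',(45,120,50),(80,255,255)),('y',(22,150,120),(34,255,255)),('r',(0,170,100),(4,255,255))):
    uv,k,m=blob(c,lo,hi,(256,192),400);print(n,uv.round(),k,onz(c,uv,.081).round(4),np.median(P[m],0).round(4))
go(.473,.2985,.09)
E
```

```text
$[0]: bad value
```

All four keys are needed in each row.

```bash
python3 -m pendant '[{"dx":25.4,"dy":41.9,"dz":4,"twist":0},{"dx":25.4,"dy":41.9,"dz":4,"twist":0},{"dx":25.4,"dy":41.9,"dz":4,"twist":0},{"dx":25.4,"dy":41.9,"dz":4,"twist":0},{"dx":25.4,"dy":41.9,"dz":4,"twist":0},{"dx":25.4,"dy":41.9,"dz":4,"twist":0},{"dx":25.4,"dy":41.9,"dz":4,"twist":0},{"dx":25.4,"dy":41.9,"dz":4,"twist":0},{"dx":25.4,"dy":41.9,"dz":4,"twist":0},{"dx":25.4,"dy":41.9,"dz":4,"twist":0}]' 0 40 && python3 - <<'E'
from h import *
from go import go
from m import blob
c=cam('wrist');pickle.dump(c,open('w2.pkl','wb'));P=cloud(c)
cv2.imwrite('pics/w2.png',cv2.resize(c['img'][...,::-1],(800,600)))
h=cv2.cvtColor(c['img'],cv2.COLOR_RGB2HSV)
for n,lo,hi in(('g',(45,120,50),(80,255,255)),('y',(22,150,120),(34,255,255)),('r',(0,170,100),(4,255,255))):
    uv,k,m=blob(c,lo,hi,(256,192),400);print(n,uv.round(),k,onz(c,uv,.081).round(4),np.median(P[m],0).round(4))
go(.473,.2985,.09)
E
```

```text
time: 3.15
eef_pos: [0.4721, 0.2981, 0.1997]
tcp_rot: [0.242, 0.97, -0.0, -0.0]
contact_force: [-0.1, -0.2, -0.1]
opening: -0.001
finger_force: 0.0
g [257. 177.] 609 [0.4741 0.3014 0.081 ] [0.474  0.3015 0.0816]
y [201. 203.] 567 [0.4718 0.2465 0.081 ] [0.4718 0.2465 0.0815]
r [147. 228.] 571 [0.4698 0.1913 0.081 ] [0.4697 0.1914 0.0813]
t 3.2 yaw 151.9 rows cm [-0.    0.12 10.99] twist 0 q [ 0.38  0.03  1.87 -0.    1.24 -0.7 ]
```

View pics/w2.png

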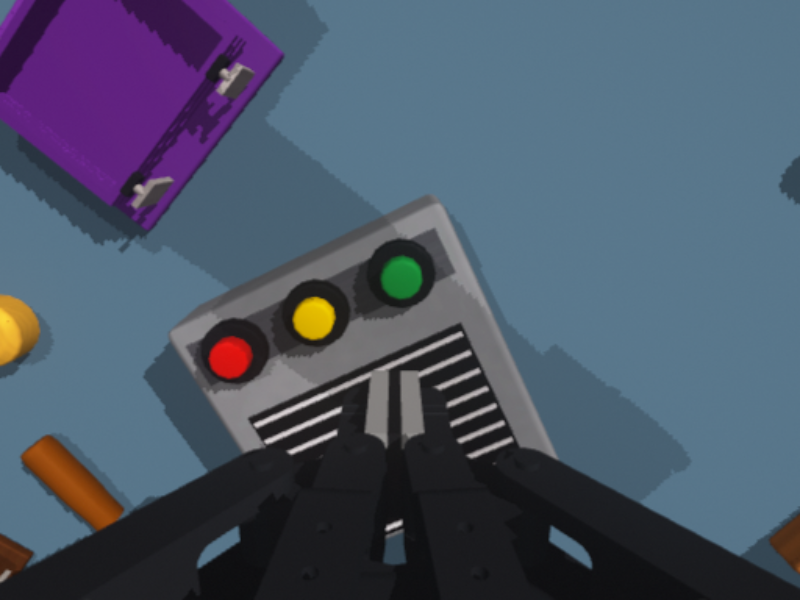

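Green is at (402,276), yellow at (314,317) and red at (230,357), all clear. I'll press green at (.474,.300).

```bash
python3 go.py .474 .3005 .076; python3 -m pendant '[{"dx":0,"dy":0.3,"dz":6,"twist":0},{"dx":0,"dy":0.3,"dz":10.8,"twist":0},{"dx":0,"dy":0.3,"dz":11.6,"twist":0},{"dx":0,"dy":0.3,"dz":12.1,"twist":0},{"dx":0,"dy":0.3,"dz":12.4,"twist":0},{"dx":0,"dy":0.3,"dz":12.4,"twist":0}]'
```

```text
t 3.2 yaw 151.9 rows cm [ 0.    0.34 12.39] twist 0 q [ 0.38  0.03  1.87 -0.    1.24 -0.7 ]
time: 3.95
eef_pos: [0.4749, 0.3013, 0.0778]
tcp_rot: [0.242, 0.97, 0.001, 0.001]
contact_force: [-0.1, -0.6, -0.2]
opening: 0.001
finger_force: 0.0
```

```bash
python3 -m pendant '[{"dx":0,"dy":0,"dz":0.2,"twist":0},{"dx":0,"dy":0,"dz":0.2,"twist":0},{"dx":0,"dy":0,"dz":0.2,"twist":0}]'
```

```text
time: 4.32
eef_pos: [0.4738, 0.301, 0.0742]
tcp_rot: [0.242, 0.97, 0.0, 0.0]
contact_force: [0.2, 0.1, 0.9]
opening: -0.001
finger_force: 0.0
```

```bash
python3 -m pendant '[{"dx":0,"dy":0,"dz":0.2,"twist":0},{"dx":0,"dy":0,"dz":0.3,"twist":0},{"dx":0,"dy":0,"dz":0.3,"twist":0}]';python3 -m pendant '[{"dx":0,"dy":0,"dz":0.2,"twist":0},{"dx":0,"dy":0,"dz":0.2,"twist":0}]'
```

```text
time: 4.7
eef_pos: [0.4736, 0.3009, 0.0708]
tcp_rot: [0.242, 0.97, -0.0, -0.0]
contact_force: [-0.6, -0.8, 0.3]
opening: 0.002
finger_force: 0.0
time: 4.95
eef_pos: [0.4736, 0.3009, 0.0688]
tcp_rot: [0.242, 0.97, -0.0, -0.0]
contact_force: [-0.5, 0.3, -0.8]
opening: -0.002
finger_force: 0.0
```

No contact force at z 69 mm. I'll look.

```bash
python3 - <<'E'
from h import *
c=cam('side');w=cam('wrist')
cv2.imwrite('pics/p1.png',cv2.resize(np.hstack([c['img'][250:384,60:240],w['img'][100:234,170:350]])[...,::-1],(800,298)))
E
```

```text
(no output)
```

View pics/p1.png

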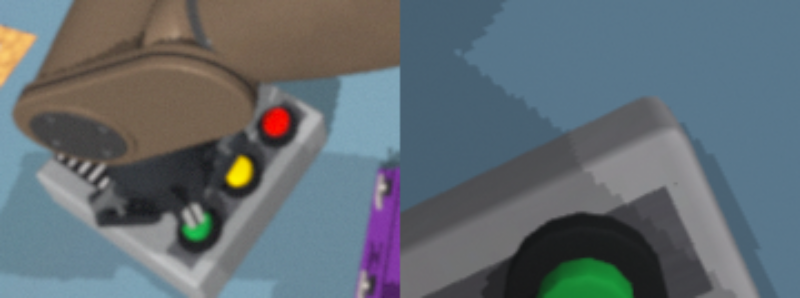

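```bash
python3 - <<'E'
from h import *
c=cam('side');c['rotation']=R.from_quat(c['rotation']).as_matrix();P=cloud(c)
print((P[336:362:2,147]*1000).round(0).tolist());print((P[336:362:2,143]*1000).round(0).tolist())
cv2.imwrite('pics/p2.png',cv2.resize(c['img'][325:370,125:175][...,::-1],(600,540)))
s=ctrl.get_state();print(s['contact_force'],s['joint_efforts'])
E
```

```text
[[454.0, 302.0, 165.0], [459.0, 300.0, 148.0], [460.0, 302.0, 142.0], [462.0, 302.0, 132.0], [461.0, 304.0, 128.0], [463.0, 305.0, 119.0], [463.0, 306.0, 113.0], [464.0, 308.0, 106.0], [473.0, 305.0, 80.0], [470.0, 308.0, 83.0], [470.0, 310.0, 77.0], [470.0, 312.0, 70.0], [466.0, 315.0, 73.0]]
[[474.0, 297.0, 134.0], [471.0, 301.0, 137.0], [470.0, 303.0, 135.0], [464.0, 308.0, 142.0], [465.0, 309.0, 134.0], [466.0, 310.0, 127.0], [470.0, 310.0, 113.0], [470.0, 311.0, 107.0], [480.0, 309.0, 81.0], [480.0, 310.0, 73.0], [479.0, 313.0, 71.0], [476.0, 316.0, 72.0], [474.0, 319.0, 72.0]]
[ 0.38906286 -0.21123557 -0.02047691] [ 6.62000857e-04 -3.27937853e+01 -2.52990031e+01 -1.60829240e-04
  1.63670040e-03  2.39606811e-05]
```

View pics/p2.png

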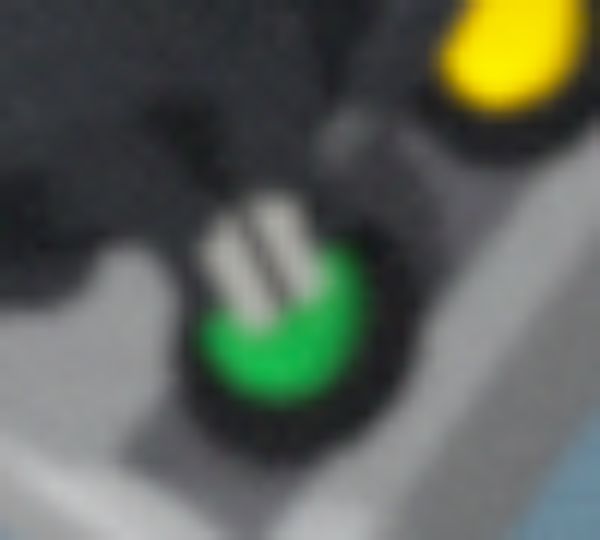

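```bash
python3 - <<'E'
from h import *
for f,cols in(('w2.pkl',(241,262)),('w1.pkl',(133,372))):
    c=pickle.load(open(f,'rb'));P=cloud(c)
    for u in cols: print(f,u,[(v,(P[v,u]*1000).round(0).tolist()) for v in range(232,290,4)])
E
python3 -m pendant '[{"dx":0,"dy":0,"dz":0.3,"twist":0},{"dx":0,"dy":0,"dz":0.6,"twist":0},{"dx":0,"dy":0,"dz":0.6,"twist":0}]'
```

```text
w2.pkl 241 [(232, [520.0, 260.0, 62.0]), (236, [523.0, 259.0, 63.0]), (240, [460.0, 299.0, 235.0]), (244, [460.0, 299.0, 238.0]), (248, [460.0, 300.0, 244.0]), (252, [460.0, 300.0, 247.0]), (256, [460.0, 300.0, 251.0]), (260, [460.0, 300.0, 253.0]), (264, [460.0, 300.0, 256.0]), (268, [460.0, 300.0, 260.0]), (272, [461.0, 300.0, 261.0]), (276, [461.0, 300.0, 264.0]), (280, [459.0, 301.0, 269.0]), (284, [460.0, 301.0, 271.0]), (288, [460.0, 301.0, 274.0])]
w2.pkl 262 [(232, [530.0, 278.0, 62.0]), (236, [533.0, 277.0, 62.0]), (240, [464.0, 307.0, 236.0]), (244, [464.0, 307.0, 240.0]), (248, [464.0, 307.0, 243.0]), (252, [464.0, 307.0, 247.0]), (256, [464.0, 307.0, 250.0]), (260, [464.0, 307.0, 253.0]), (264, [464.0, 307.0, 256.0]), (268, [464.0, 307.0, 260.0]), (272, [464.0, 307.0, 262.0]), (276, [463.0, 307.0, 266.0]), (280, [463.0, 307.0, 269.0]), (284, [463.0, 307.0, 272.0]), (288, [463.0, 307.0, 274.0])]
w1.pkl 133 [(232, [517.0, -371.0, 8.0]), (236, [521.0, -374.0, 8.0]), (240, [524.0, -372.0, 17.0]), (244, [527.0, -371.0, 24.0]), (248, [530.0, -370.0, 32.0]), (252, [467.0, -228.0
[... 202 characters left out ...]
 [473.0, -225.0, 301.0]), (284, [473.0, -225.0, 303.0]), (288, [475.0, -226.0, 303.0])]
w1.pkl 372 [(232, [665.0, -102.0, -1.0]), (236, [670.0, -105.0, -0.0]), (240, [674.0, -107.0, 0.0]), (244, [679.0, -109.0, 1.0]), (248, [685.0, -111.0, -0.0]), (252, [512.0, -143.0, 287.0]), (256, [512.0, -144.0, 289.0]), (260, [511.0, -145.0, 293.0]), (264, [510.0, -146.0, 296.0]), (268, [510.0, -147.0, 299.0]), (272, [510.0, -148.0, 301.0]), (276, [510.0, -149.0, 303.0]), (280, [512.0, -149.0, 303.0]), (284, [514.0, -150.0, 303.0]), (288, [515.0, -150.0, 303.0])]
time: 5.48
eef_pos: [0.4734, 0.3008, 0.0625]
tcp_rot: [0.242, 0.97, -0.0, -0.0]
contact_force: [0.4, -0.1, 0.0]
opening: 0.0
finger_force: 0.0
```

The wrist and side depth both put the shut fingertips about 34 mm behind the reported TCP. I'll keep descending and watch the force.

```bash
python3 -c "
from plant import ctrl;print(ctrl.grip_point_offset)"; python3 -m pendant '[{"dx":0,"dy":0,"dz":0.6,"twist":0},{"dx":0,"dy":0,"dz":1.2,"twist":0},{"dx":0,"dy":0,"dz":1.2,"twist":0}]';  python3 -m pendant '[{"dx":0,"dy":0,"dz":0.2,"twist":0},{"dx":0,"dy":0,"dz":0.3,"twist":0},{"dx":0,"dy":0,"dz":0.3,"twist":0}]'
```

```text
0.0187
time: 5.85
eef_pos: [0.4738, 0.301, 0.0509]
tcp_rot: [0.242, 0.97, -0.0, -0.0]
contact_force: [-0.5, -0.2, 2.7]
opening: 0.001
finger_force: 1.2
time: 6.22
eef_pos: [0.4738, 0.301, 0.0483]
tcp_rot: [0.242, 0.97, 0.0, 0.0]
contact_force: [-1.8, -0.6, 3.1]
opening: -0.002
finger_force: 1.8
```

```bash
python3 -m pendant '[{"dx":0,"dy":0,"dz":0.1,"twist":0},{"dx":0,"dy":0,"dz":0.2,"twist":0},{"dx":0,"dy":0,"dz":0.2,"twist":0}]'
```

```text
time: 6.6
eef_pos: [0.4739, 0.301, 0.0476]
tcp_rot: [0.242, 0.97, -0.0, -0.0]
contact_force: [-3.8, -1.9, 11.0]
opening: -0.003
finger_force: 5.3
```

Green is at its stop (11 N). Next I lift, move to yellow and press the same depth.

```bash
python3 -m pendant '[{"dx":0,"dy":0,"dz":-3,"twist":0},{"dx":0,"dy":0,"dz":-3,"twist":0},{"dx":-2.4,"dy":-4.9,"dz":-3,"twist":0},{"dx":-2.4,"dy":-4.9,"dz":-3,"twist":0},{"dx":-2.4,"dy":-4.9,"dz":-1.2,"twist":0},{"dx":-2.4,"dy":-4.9,"dz":-0.5,"twist":0},{"dx":-2.4,"dy":-4.9,"dz":-0.2,"twist":0},{"dx":-2.4,"dy":-4.9,"dz":0,"twist":0},{"dx":-2.4,"dy":-4.9,"dz":0,"twist":0}]'
```

```text
time: 7.72
eef_pos: [0.471, 0.2465, 0.0476]
tcp_rot: [0.241, 0.97, -0.002, -0.002]
contact_force: [-6.8, -3.2, 14.6]
opening: -0.003
finger_force: 6.8
```

```bash
python3 -m pendant '[{"dx":0,"dy":0,"dz":-5,"twist":0},{"dx":0,"dy":0,"dz":-12,"twist":0},{"dx":0,"dy":0,"dz":-15,"twist":0},{"dx":0,"dy":0,"dz":-15,"twist":0}]' 60 20; python3 - <<'E'
from h import *
c=pickle.load(open('w1.pkl','rb'));P=cloud(c)
d=np.radians(-28.4);tab=np.array([.574,-.2131])
e1=np.array([np.cos(d),np.sin(d)]);e2=np.array([-e1[1],e1[0]])
sub=P[205:255:3,245:305:4]
L=np.stack([(sub[...,:2]-tab)@e1*1000,(sub[...,:2]-tab)@e2*1000,sub[...,2]*1000],-1).round().astype(int)
hs=cv2.cvtColor(c['img'],cv2.COLOR_RGB2HSV)
# local: along diagonal, across, z ; only tall non-orange
for v in range(205,260):
  for u in range(250,310):
    q=P[v,u];a=(q[:2]-tab)@e1*1000;b=(q[:2]-tab)@e2*1000
    if q[2]>.03 and q[2]<.08 and b>8 and b<40 and abs(a)<25 and u%2==0 and v%2==0: print((u,v),round(a),round(b),round(q[2]*1000),c['img'][v,u].tolist(),end=' | ')
t=[(P[v,u]) for v in range(215,245) for u in range(250,282) if 5<hs[v,u,0]<16 and hs[v,u,1]>130 and .063<P[v,u,2]<.075]
t=np.array(t);print('\ntop face',len(t),t.mean(0).round(4),((t[:,:2]-tab)@np.stack([e1,e2],1)*1000).min(0),((t[:,:2]-tab)@np.stack([e1,e2],1)*1000).max(0))
E
python3 go.py .574 -.2131 .14 152
```

```text
time: 8.22
eef_pos: [0.4742, 0.2479, 0.2002]
tcp_rot: [0.242, 0.97, 0.002, 0.003]
contact_force: [-0.2, 0.4, -0.4]
opening: 0.603
finger_force: 0.0
(284, 206) -21 22 36 [144, 137, 124] | (286, 206) -20 24 35 [166, 158, 141] | (288, 206) -21 26 37 [187, 179, 160] | (290, 206) -21 28 38 [207, 198, 178] | (292, 206) -21 31 38 [208, 199, 179] | (294, 206) -21 33 37 [208, 199, 179] | (296, 206) -22 35 39 [207, 198, 178] | (298, 206) -21 38 37 [135, 118, 101] | (282, 208) -18 20 34 [135, 128, 116] | (284, 208) -18 22 34 [175, 166, 148] | (286, 208) -19 24 38 [173, 165, 148] | (288, 208) -19 26 39 [207, 199, 178] | (290, 208) -19 28 38 [207, 199, 178] | (292, 208) -19 30 39 [207, 199, 178] | (294, 208) -19 33 38 [207, 198, 178] | (296, 208) -19 35 37 [157, 142, 124] | (280, 210) -15 17 33 [125, 119, 107] | (282, 210) -16 19 35 [189, 181, 162] | (284, 210) -16 22 38 [161, 153, 137] | (286, 210) -16 24 37 [207, 199, 179] | (288, 210) -17 26 38 [207, 198, 178] | (290, 210) -17 28 38 [208, 199, 179] | (292, 210) -16 31 37 [208, 199, 179] | (294, 210) -16 33 38 [183, 172, 152] | (278, 212) -12 1
[... 3391 characters left out ...]
 236) 17 23 37 [147, 136, 132] | (286, 236) 16 25 39 [126, 119, 118] | (274, 238) 5 9 67 [185, 77, 15] | (276, 238) 6 11 66 [186, 77, 14] | (278, 238) 6 13 66 [172, 76, 24] | (280, 238) 20 18 34 [76, 71, 69] | (282, 238) 19 20 38 [121, 112, 109] | (284, 238) 19 23 37 [131, 122, 118] | (278, 240) 23 16 34 [78, 69, 66] | (280, 240) 21 18 38 [122, 112, 111] | (282, 240) 21 20 38 [127, 118, 115] | (278, 242) 24 16 38 [100, 97, 98] | (280, 242) 23 18 39 [128, 119, 116] | (282, 242) 24 20 38 [100, 110, 119] | 
top face 223 [ 0.5754 -0.2131  0.0664] [ -3.10600694 -13.06113014] [ 6.3502806  14.29822642]
t 8.22 yaw 152.0 rows cm [-30.4  -36.07   5.97] twist 0.0 q [ 0.29 -0.03  1.93  0.    1.23 -0.79]
```

Post tops are flush with the flange, so the fingers can go low beside the tab. Moving over the tab.

```bash
python3 -m pendant '[{"dx":-30.7,"dy":-35.9,"dz":0,"twist":0},{"dx":-30.7,"dy":-35.9,"dz":0,"twist":0},{"dx":-30.7,"dy":-35.9,"dz":0,"twist":0},{"dx":-30.7,"dy":-35.9,"dz":0,"twist":0},{"dx":-30.7,"dy":-35.9,"dz":0,"twist":0},{"dx":-30.7,"dy":-35.9,"dz":0,"twist":0},{"dx":-30.7,"dy":-35.9,"dz":0,"twist":0},{"dx":-30.7,"dy":-35.9,"dz":5,"twist":0},{"dx":-30.7,"dy":-35.9,"dz":10,"twist":0},{"dx":-30.7,"dy":-35.9,"dz":10,"twist":0}]'; python3 - <<'E'
from h import *
from go import go
from m import blob
go(.5757,-.2133,.014,152)
c=cam('wrist');P=cloud(c)
cv2.imwrite('pics/w3.png',cv2.resize(c['img'][...,::-1],(800,600)))
hs=cv2.cvtColor(c['img'],cv2.COLOR_RGB2HSV)
m=(hs[...,0]>4)&(hs[...,0]<17)&(hs[...,1]>130)&(abs(P[...,2]-.0665)<.003)&(np.hypot(P[...,0]-.575,P[...,1]+.213)<.03)
Q=P[m][:,:2];r=cv2.minAreaRect((Q*1000).astype(np.float32));print(len(Q),r,Q.mean(0))
E
```

```text
time: 9.48
eef_pos: [0.5697, -0.2121, 0.0884]
tcp_rot: [0.242, 0.97, 0.002, -0.007]
contact_force: [-0.1, 0.6, -0.2]
opening: 0.597
finger_force: 0.0
t 9.47 yaw 152.0 rows cm [-0.69  0.17  7.43] twist -0.0 q [-0.52  0.27  1.82  0.    1.07 -1.6 ]
713 ((576.0144653320312, -213.74560546875), (27.532886505126953, 9.75959587097168), 62.03773880004883) [ 0.57566574 -0.21352913]
```

View pics/w3.png

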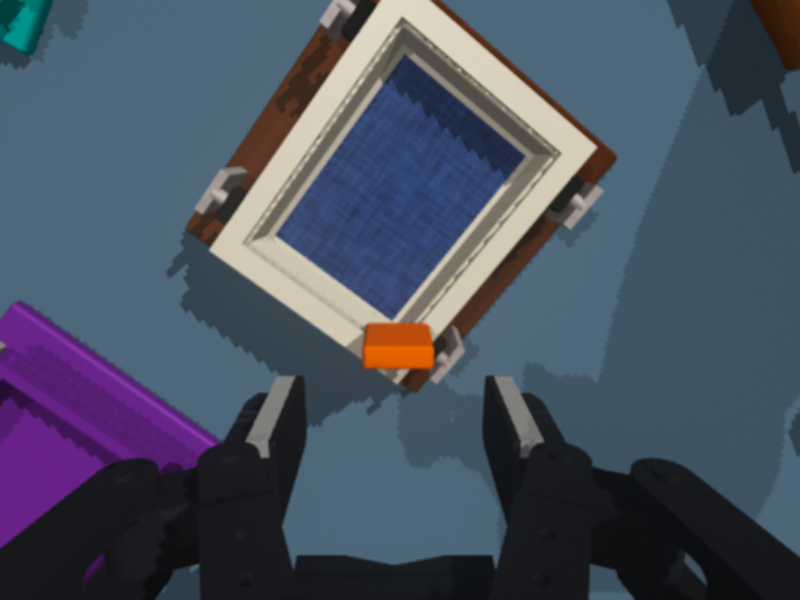

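The tab is centred between the open fingers at (398,345), with the grip post right of it at (448,355). Tab centre is (.576,-.2137) and yaw matches. Descending.

```bash
python3 -m pendant '[{"dx":0,"dy":0,"dz":3,"twist":0},{"dx":0,"dy":0,"dz":5.5,"twist":0},{"dx":0,"dy":0,"dz":7,"twist":0},{"dx":0,"dy":0,"dz":7.6,"twist":0},{"dx":0,"dy":0,"dz":7.6,"twist":0}]'; python3 go.py .576 -.2137 .014 152
```

```text
time: 10.15
eef_pos: [0.5749, -0.2148, 0.0209]
tcp_rot: [0.242, 0.97, -0.0, 0.001]
contact_force: [-0.1, 0.7, 0.2]
opening: 0.602
finger_force: 0.0
t 10.15 yaw 152.0 rows cm [-0.04  0.15  0.69] twist 0.0 q [-0.52  0.36  1.85 -0.    0.93 -1.6 ]
```

```bash
python3 -m pendant '[{"dx":0,"dy":0.15,"dz":0.3,"twist":0},{"dx":0,"dy":0.15,"dz":0.5,"twist":0},{"dx":0,"dy":0.15,"dz":0.5,"twist":0}]'; python3 -m pendant '[{"dx":0,"dy":0,"dz":0,"twist":0},{"dx":0,"dy":0,"dz":0,"twist":0},{"dx":0,"dy":0,"dz":0,"twist":0},{"dx":0,"dy":0,"dz":0,"twist":0},{"dx":0,"dy":0,"dz":0,"twist":0}]' 20 30; python3 go.py .576 -.2137 .014 152
```

```text
time: 10.52
eef_pos: [0.575, -0.2134, 0.0151]
tcp_rot: [0.242, 0.97, -0.0, 0.0]
contact_force: [0.8, 0.3, -0.2]
opening: 0.6
finger_force: 0.0
time: 11.15
eef_pos: [0.5751, -0.2135, 0.0153]
tcp_rot: [0.242, 0.97, -0.0, 0.0]
contact_force: [-1.3, 0.3, 2.0]
opening: 0.32
finger_force: 30.5
t 11.15 yaw 152.0 rows cm [-0.09  0.02  0.13] twist -0.0 q [-0.52  0.37  1.85 -0.    0.93 -1.6 ]
```

Gripped at 27 mm. I'll peel slowly, along the tipping arc.

```bash
python3 -m pendant '[{"dx":0.05,"dy":0,"dz":-0.3,"twist":0},{"dx":0.1,"dy":0,"dz":-0.6,"twist":0},{"dx":0.2,"dy":0,"dz":-0.9,"twist":0},{"dx":0.3,"dy":0,"dz":-1.2,"twist":0},{"dx":0.35,"dy":0,"dz":-1.5,"twist":0},{"dx":0.4,"dy":0,"dz":-1.8,"twist":0},{"dx":0.4,"dy":0,"dz":-1.8,"twist":0}]'; cat > tilt.py <<'E'
from h import *
s=ctrl.get_state();print('t',s['time'],s['eef_pos'].round(4),s['contact_force'].round(1),s['finger_force'],s['opening'])
c=cam('wrist');pickle.dump(c,open('w4.pkl','wb'));P=cloud(c)
Tr=R.from_quat(s['tcp_rot']).as_matrix();L=(P-s['eef_pos'])@Tr  # tool coords
h=cv2.cvtColor(c['img'],cv2.COLOR_RGB2HSV)
f=(h[...,1]<55)&(h[...,2]>150)&(L[...,0]>-.03)&(L[...,0]<.16)&(abs(L[...,1])<.09)&(L[...,2]>-.06)&(L[...,2]<.03)
f=cv2.erode(f.astype(np.uint8),np.ones((3,3)))>0
Q=L[f];k=np.ones(len(Q),bool)
for _ in range(8):
    A=np.c_[Q[:,:2],np.ones(len(Q))];p=np.linalg.lstsq(A[k],Q[k,2],rcond=None)[0];k=abs(A@p-Q[:,2])<.003
l=(h[...,0]>100)&(h[...,0]<130)&(h[...,1]>90)&(L[...,0]>0)&(L[...,0]<.16)&(L[...,2]>-.06)&(L[...,2]<.05)
A2=np.c_[L[l][:,:2],np.ones(l.sum())];p2=np.linalg.lstsq(A2,L[l][:,2],rcond=None)[0]
print('flange n',k.sum(),len(Q),'tilt deg droop along tool x,y',np.degrees(np.arctan(p[:2])).round(1),'centre(tool)',(cv2.minAreaRect((Q[k][:,:2]*1000).astype(np.float32))),'lining tilt',np.degrees(np.arctan(p2[:2])).round(1))
for n,x in(('near corner',-.024),('tab',0),('mid',.058),('far corner',.14)): print(n,'flange top z',round(s['eef_pos'][2]-(p[0]*x+p[2]),4))
print('lining centre world',P[l].mean(0).round(4))
cv2.imwrite('pics/w_t%d.png'%(s['time']*100),cv2.resize(c['img'][...,::-1],(800,600)))
E
python3 tilt.py
```

```text
time: 12.02
eef_pos: [0.5705, -0.2115, 0.0333]
tcp_rot: [0.242, 0.97, -0.0, -0.001]
contact_force: [0.5, 0.1, -1.3]
opening: 0.317
finger_force: 30.8
t 12.025 [ 0.5705 -0.2115  0.0333] [ 0.5  0.1 -1.3] 30.843955278396606 0.31689563450804004
flange n 13707 16841 tilt deg droop along tool x,y [ 5.1 -0.3] centre(tool) ((53.59138107299805, 1.8465957641601562), (129.77944946289062, 99.55321502685547), 39.43128204345703) lining tilt [7.6 0.3]
near corner flange top z 0.0573
tab flange top z 0.0551
mid flange top z 0.0499
far corner flange top z 0.0425
lining centre world [ 0.5163 -0.177   0.0125]
```

```bash
cat > tilt2.py <<'E'
from h import *
import sys
c=pickle.load(open(sys.argv[1] if len(sys.argv)>1 else 'w4.pkl','rb'));P=cloud(c)
s=ctrl.get_state();Tr=R.from_quat(s['tcp_rot']).as_matrix();L=(P-s['eef_pos'])@Tr*1000
h=cv2.cvtColor(c['img'],cv2.COLOR_RGB2HSV)
# tray axes in tool frame: centre 58 mm along tool x from tab; tray +x points from tool -x by .656
a=-.656 if 0 else .656
for a in(.656,-.656):
    ex=-np.array([np.cos(a),np.sin(a)]);ey=-np.array([np.sin(-a)*-1*0-np.sin(a)*0,0]) if 0 else np.array([-ex[1],ex[0]])
    X=(L[...,:2]-[53.6,0])@ex;Y=(L[...,:2]-[53.6,0])@ey
    ring=((abs(abs(X)-58)<4)&(abs(Y)<46)|(abs(abs(Y)-43)<4)&(abs(X)<61))&(h[...,2]>120)&(h[...,1]<60)&(abs(L[...,2]+10)<40)&(L[...,0]>12)
    Q=L[ring];k=np.ones(len(Q),bool)
    for t in(6,4,3,2,2,2,2): 
        A=np.c_[Q[:,:2],np.ones(len(Q))];p=np.linalg.lstsq(A[k],Q[k,2],rcond=None)[0];k=abs(A@p-Q[:,2])<t
    print(a,len(Q),k.sum(),'tilt',np.degrees(np.arctan(p[:2])).round(1),'z at near corner,tab,mid,far',[(s['eef_pos'][2]*1000-(p[0]*x+p[2])).round(1) for x in(-24,0,58,140)])
E
python3 tilt2.py; python3 - <<'E'
from h import *
c=cam('side');c['rotation']=R.from_quat(c['rotation']).as_matrix()
cv2.imwrite('pics/s3.png',cv2.resize(c['img'][150:246,180:308][...,::-1],(800,600)))
E
```

```text
0.656 10742 9696 tilt [ 5.3 -0.2] z at near corner,tab,mid,far [np.float64(57.6), np.float64(55.4), np.float64(50.0), np.float64(42.4)]
-0.656 1582 1010 tilt [22.7  0.9] z at near corner,tab,mid,far [np.float64(82.3), np.float64(72.2), np.float64(48.0), np.float64(13.8)]
```

View pics/w_t1202.png

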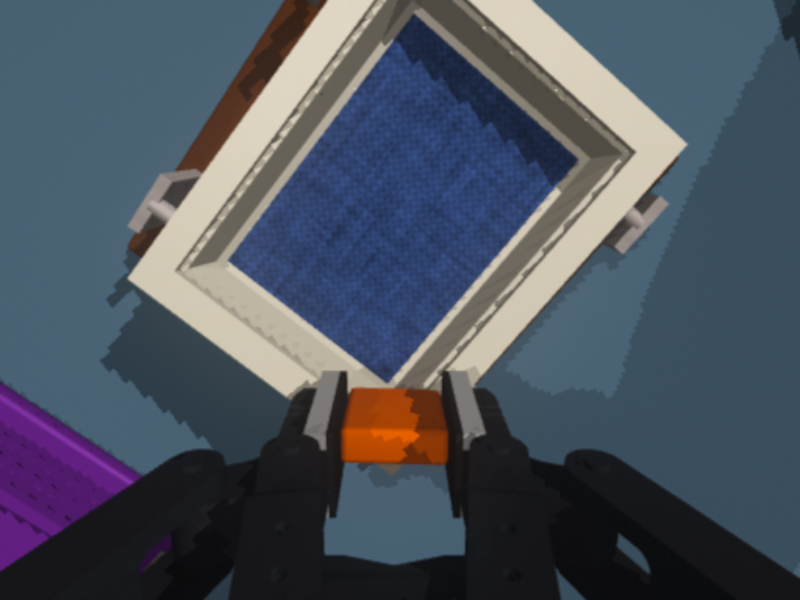

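The tab is held and the near half is free, with the far corner reading about 4 mm up. Pressing down a few mm seats the far corner while the tab corner stays well above 1 cm, so I'll do that and then grip firmly.

```bash
python3 -m pendant '[{"dx":0,"dy":0,"dz":0.2,"twist":0},{"dx":0,"dy":0,"dz":0.4,"twist":0},{"dx":0,"dy":0,"dz":0.4,"twist":0},{"dx":0,"dy":0,"dz":0.4,"twist":0}]'; python3 tilt.py | head -1; python3 tilt2.py | head -1
```

```text
time: 12.62
eef_pos: [0.5716, -0.2116, 0.0293]
tcp_rot: [0.242, 0.97, -0.0, 0.0]
contact_force: [1.1, -0.3, 2.0]
opening: 0.32
finger_force: 31.1
t 12.625 [ 0.5716 -0.2116  0.0293] [ 1.1 -0.3  2. ] 31.119019389152527 0.319693172030459
0.656 10968 9698 tilt [ 4.1 -0.2] z at near corner,tab,mid,far [np.float64(53.2), np.float64(51.5), np.float64(47.3), np.float64(41.4)]
```

The far corner is in contact (+2 N) with the tab 14 mm up, so the peel is confirmed. Gripping firmly and lifting clear.

```bash
python3 -m pendant '[{"dx":0,"dy":0,"dz":0,"twist":0},{"dx":0,"dy":0,"dz":0,"twist":0},{"dx":0,"dy":0,"dz":-0.4,"twist":0},{"dx":0,"dy":0,"dz":-0.8,"twist":0},{"dx":0,"dy":0,"dz":-1.4,"twist":0},{"dx":0,"dy":0,"dz":-2.5,"twist":0},{"dx":0,"dy":0,"dz":-5,"twist":0},{"dx":0,"dy":0,"dz":-9,"twist":0},{"dx":0,"dy":0,"dz":-13,"twist":0},{"dx":0,"dy":0,"dz":-13,"twist":0}]' 20 90; python3 tilt.py; python3 tilt2.py | head -1
```

```text
time: 13.92
eef_pos: [0.5742, -0.213, 0.1647]
tcp_rot: [0.242, 0.97, -0.001, 0.005]
contact_force: [-0.1, -0.4, -0.9]
opening: 0.309
finger_force: 88.6
t 13.925 [ 0.5742 -0.213   0.1647] [-0.1 -0.4 -0.9] 88.5765016078949 0.30938054269017373
flange n 13744 16789 tilt deg droop along tool x,y [ 5.  -0.2] centre(tool) ((53.58219528198242, 1.7378311157226562), (129.29281616210938, 99.39055633544922), 39.11641311645508) lining tilt [ 5.1 -0.2]
near corner flange top z 0.1884
tab flange top z 0.1863
mid flange top z 0.1812
far corner flange top z 0.1741
lining centre world [ 0.5272 -0.1854  0.1651]
0.656 10819 9684 tilt [ 5.4 -0.1] z at near corner,tab,mid,far [np.float64(188.5), np.float64(186.3), np.float64(180.9), np.float64(173.2)]
```

Tray is free and held at about 5° tilt. Carrying it to the grille.

```bash
python3 go.py .6254 .2153 .149 152; python3 -m pendant '[{"dx":0.7,"dy":1.9,"dz":0,"twist":0},{"dx":2.3,"dy":6,"dz":0,"twist":0},{"dx":4.2,"dy":10.7,"dz":0,"twist":0},{"dx":6.1,"dy":15.6,"dz":0,"twist":0},{"dx":8,"dy":20.5,"dz":0,"twist":0},{"dx":9.9,"dy":25.4,"dz":0,"twist":0},{"dx":11.7,"dy":30.1,"dz":0,"twist":0},{"dx":13.5,"dy":34.6,"dz":0,"twist":0},{"dx":14.9,"dy":38.2,"dz":0,"twist":0},{"dx":15.6,"dy":40.1,"dz":0,"twist":0}]';python3 -m pendant '[{"dx":0,"dy":0,"dz":0,"twist":0},{"dx":0,"dy":0,"dz":0,"twist":0}]'; python3 go.py .6254 .2153 .149 152;python3 tilt.py; python3 tilt2.py | head -1
```

```text
t 13.97 yaw 152.0 rows cm [15.42 40.21  1.18] twist -0.0 q [-0.52  0.18  1.78  0.    1.18 -1.6 ]
time: 15.22
eef_pos: [0.6201, 0.2185, 0.1566]
tcp_rot: [0.241, 0.971, -0.001, -0.002]
contact_force: [-1.3, -0.6, -0.8]
opening: 0.301
finger_force: 88.6
time: 15.48
eef_pos: [0.6218, 0.2147, 0.1584]
tcp_rot: [0.242, 0.97, -0.001, -0.001]
contact_force: [-0.8, -0.3, -0.5]
opening: 0.302
finger_force: 88.6
t 15.47 yaw 151.9 rows cm [-0.29  0.22  0.94] twist -0.1 q [ 0.18  0.29  1.66 -0.    1.2  -0.9 ]
t 15.475 [0.6218 0.2147 0.1584] [-0.8 -0.3 -0.5] 88.62801432609558 0.30210144194858507
flange n 13605 16646 tilt deg droop along tool x,y [ 5.  -0.3] centre(tool) ((53.67259979248047, 1.778045654296875), (129.44998168945312, 99.34838104248047), 39.19582748413086) lining tilt [ 5.1 -0.2]
near corner flange top z 0.182
tab flange top z 0.18
mid flange top z 0.1749
far corner flange top z 0.1678
lining centre world [0.5749 0.2423 0.1593]
0.656 11139 9648 tilt [ 5.1 -0.1] z at near corner,tab,mid,far [np.float64(182.4), np.float64(180.2), np.float64(175.1), np.float64(167.8)]
```

```bash
python3 -m pendant '[{"dx":0,"dy":0.1,"dz":0.3,"twist":0},{"dx":0,"dy":0.1,"dz":0.7,"twist":0},{"dx":0,"dy":0.1,"dz":0.9,"twist":0},{"dx":0,"dy":0.1,"dz":0.9,"twist":0},{"dx":0,"dy":0.1,"dz":0.9,"twist":0},{"dx":0,"dy":0.1,"dz":0.9,"twist":0},{"dx":0,"dy":0.1,"dz":0.9,"twist":0},{"dx":0,"dy":0.1,"dz":0.9,"twist":0}]';python3 tilt.py; python3 - <<'E'
from h import *
from m import blob,S
c=cam('top');c['rotation']=R.from_quat(c['rotation']).as_matrix()
for nm,lo,hi,t,z in(('cap',(0,150,80),(8,255,255),(323,226),.055),('brass',(12,110,120),(28,255,255),(331,366),.026),('driver',(5,130,80),(16,255,255),(342,310),.02)):
    try: uv,n,m=blob(c,lo,hi,np.array(t)*S,14);print(nm,n,onz(c,uv,z).round(4))
    except Exception as e: print(nm,'hidden')
cv2.imwrite('pics/fin.png',cv2.resize(np.hstack([c['img'],cam('side')['img']])[...,::-1],(800,300)))
E
```

```text
time: 16.52
eef_pos: [0.6226, 0.2167, 0.1501]
tcp_rot: [0.242, 0.97, 0.0, 0.0]
contact_force: [-0.7, 0.0, -0.3]
opening: 0.301
finger_force: 88.6
t 16.525 [0.6226 0.2167 0.1501] [-0.7  0.  -0.3] 88.63198041915894 0.30144665717866964
flange n 13607 16664 tilt deg droop along tool x,y [ 5.  -0.2] centre(tool) ((53.617637634277344, 1.7493362426757812), (129.41380310058594, 99.50788116455078), 39.003936767578125) lining tilt [ 5.1 -0.1]
near corner flange top z 0.1738
tab flange top z 0.1717
mid flange top z 0.1666
far corner flange top z 0.1595
lining centre world [0.5757 0.2443 0.151 ]
cap 95 [0.7209 0.024  0.055 ]
brass 119 [0.3892 0.0183 0.026 ]
driver 121 [ 0.5147 -0.0088  0.02  ]
```

View pics/fin.png

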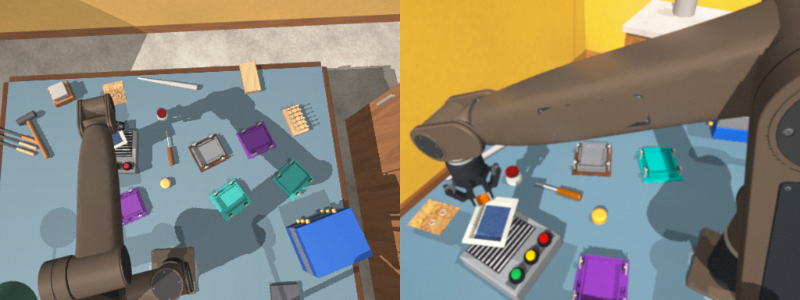

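The tray (side view, 490,225) hangs over the grille with its tab in the gripper. The grey stack is bare and the jar, block and screwdriver haven't moved. Handing in.

```bash
python3 -c "
from plant import ctrl;print(ctrl.sign_off())"
```

```text
the job is handed in; nothing more can be done
None
```

The job is handed in: green then yellow were pressed to their stops, the tray was peeled tab corner first, and it is held still, tilted about 5°, roughly 9 cm above the grille, with the screwdriver, jar and brass block unmoved.

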